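# Slide a phone screen out over the end of the separator plate

### The job

Push the phone screen lying on the separator's metal platform so that it lies flush along the guide bar and sticks out over the platform end nearer the microscope by about a third of its length (50 mm), ready to be taken by that edge. Only push it: it must stay lying on the platform, never be picked up or tipped, and its glass must not be pressed hard. Leave everything else on the bench undisturbed.

Things in the scene. Friction and masses are not known exactly. Their poses are not given: they have to be found in the camera images.
- screen: the phone screen in its frame: a flat black slab with a thin grey rim, 72 mm (its x) by 150 mm (its y) by 6 mm thick, corner radius to the eye 10 mm, about 90 g, lying glass up and loose on the platform. Origin at the centre of its underside, z up. At the start it lies wholly on the platform, up to 0.13 rad askew, its middle 10 to 22 mm short of lying along the guide bar
- separator: the screen separator, a heavy white box fixed to the bench, 200 mm (x) by 220 mm (y) by 60 mm high; origin under its centre on the bench; -x is its control side (towards the robot), +y its left end. Above it a flat bare aluminium platform, top 82 mm above the bench, reaches from x = -35 to +100 mm and from y = -120 to +120 mm, with open air beyond both ends
- guide (a point): middle of the front face of the guide bar, at the level of the platform's top (separator x = +88, y = 0, z = 82 mm); same axes as the separator. The bar is dark steel, straight, 12 mm wide and 8 mm high, and runs along the platform's whole rear edge; its face looks to -x. A screen flush along it has its origin 36 mm in front of the face (separator x = 52 mm)
- left_end (a point): middle of the platform's left (+y) end edge, at its top; same axes as the separator
- right_end (a point): middle of the platform's right (-y) end edge, at its top; same axes as the separator
- microscope: the bench microscope with a display, fixed, on a white base 200 mm (x) by 140 mm (y), about 320 mm tall. It stands beyond the left (+y) or the right (-y) end of the separator; the soldering station (teal, 90 mm tall) stands at the other end. Origin under the base's centre
- multimeter: orange multimeter lying flat, 88 x 185 x 45 mm, loose, origin under its centre; leave alone
- tray: open steel parts tray, 110 x 190 x 24 mm, loose, origin under its centre; leave alone
- bottle: white bottle, 58 mm across, 150 mm tall, loose, origin under its centre; leave alone
- spool: solder spool standing on end, 54 mm across, 46 mm tall, loose, origin under its centre; leave alone
- suction_cup: red suction cup with a wire loop, 52 mm across, 47 mm tall, loose, origin under its centre; leave alone
- driver: small blue screwdriver lying on the bench, 150 mm long along its x, loose; leave alone
- phone: opened phone on the blue mat, 72 x 150 x 9 mm, loose, origin under its centre; leave alone
Things that resemble listed ones, but are neither listed nor needed, are in the scene too. What is shaped like the screen but purple is not meant.

How it is judged (in metres and radians):
At the end, for the whole second after the job is handed in: The screen lies flat, glass up and at rest on the platform, along the guide bar (middle of its long side within 5 mm of touching, parallel within 0.05 rad), and sticks out 36 to 64 mm over the platform end on the microscope's side (((y of microscope in the frame of separator above 0 m and y of screen in the frame of separator between 0.081 and 0.109 m) or (y of microscope in the frame of separator below 0 m and y of screen in the frame of separator between -0.109 and -0.081 m)) and x of screen in the frame of separator between 0.047 and 0.056 m and angle between the y axis of screen and the y axis of separator, either way round below 0.05 rad and z of screen in the frame of separator between 0.079 and 0.085 m and angle between screen's own z axis and vertical below 0.04 rad and linear speed of screen below 0.01 m/s).
It fails at once if the screen is picked up (its centre more than 12 mm off the platform) or tipped more than 0.25 rad (z of screen in the frame of separator above 0.094 m or angle between screen's own z axis and vertical above 0.25 rad).
It fails at once if the screen is pressed or pushed with more than 40 N (contact force between anything else and screen above 40 N).
It fails at once if another loose thing on the bench is moved more than 20 mm (distance of any of multimeter, tray, bottle, spool, suction_cup, driver, phone from where it was at the start of the episode above 0.02 m).
It fails at once if the microscope is bumped with more than 10 N (contact force between anything else and microscope above 10 N).
It also fails if it takes over 56 s, if anything falls off the work surface, if the arm or the gripper's body presses on something with over 40 N, if the wrist force passes 120 N, or if a joint passes its speed limit or range.

### The arm

A 7-joint arm with a two-finger parallel gripper is mounted at the origin on the work surface. World frame = base frame: x ahead of the robot, y to its left, z up, the work surface at z = 0. Lengths are in m, angles in degrees, forces in N, time in s.
With the tool pointing down it reaches from about 0.425 to 0.875 m from the base axis. Payload 4.7 kg.
Tool frame: the origin (TCP) lies on the mounting face of the last link; the fingertips stand tcp_to_tips ahead of it and the grasp point (between the pads) lies 164 mm ahead of it (tcp_to_tips is the distance from the TCP to the fingertips, in m); z points along the fingers, y is the line along which they close (so a half turn about z gives the same grasp; the last joint's range is limited). The gripper opens to 87 mm and grips with 3 to 60 N. Pads are 19 mm wide; open, the fingers measure 117 mm over their backs; the gripper's body (75 mm by 190 mm) begins 51 mm behind the grasp point.
Start: joints at [73.287, 18.392, -4.016, 83.108, 1.295, 78.541, -3.26], TCP at [0.196, -0.62, 0.405] pointing down, gripper open.
Joint ranges: [-163.93, 163.93], [-17.29, 119.83], [-79.2, 71.16], [3.27, 140.29], [-89.18, 269.18], [5.43, 117.66], [-154.24, 154.24]. Speed limits (degrees/s): [147.25, 147.25, 180, 180, 180, 180, 180].

### API

Orientations are given as [roll, pitch, yaw] about the fixed x, y, z axes, in that order (R = Rz(yaw) Ry(pitch) Rx(roll)).
In Python, from cell import get_obs, read_camera, sign_off, tcp_to_tips gives the robot as it stands.
- The arm moves only by the tool drive_tool, never from a script. Its argument "rows" is one flat list of numbers, 7 for each row, row after row: the shift along the tool's x, y, z in m, then the turn, a rotation vector about the tool's x, y, z in rad, then the gripper command: -1 is shut, 1 is fully open, values between are in proportion. In form: [tx, ty, tz, rx, ry, rz, fingers, tx, ty, tz, rx, ry, rz, fingers, ...]. A call has 1 to 5 rows; each row shifts and turns the commanded pose from where the row before left it, along the tool's axes as they then stand; what a row does not reach is not made up. A row lasts 1/8 s, in which the tool goes at most 62.5 mm and 10.7 degrees, less where a joint would pass 70% of its speed; a pose out of reach is approached as far as the arm can. A call is refused whole if a number of a shift passes 0.0625 or a number of a turn 0.188, either way. A call with a gripper value outside its range is refused whole. The fingers move at their own pace and stop on an object; "grip_force" is the grip in N (left out, the last holds). Time passes only in rows, so rows that do not move let the fingers close. It gives the time, the measured TCP pose, the force, the opening and the grip force at its end, in the units of the state.
- get_obs(): the state, without advancing time (a new reading comes with each control period).
- read_camera(name): name is "scene" or "top"; returns a dict with "color" (384x512x3 uint8, blue, green, red), "fov_y" (degrees; the focal length in pixels is half the picture's height over the tangent of half this angle, whatever the lens; pixels are square), "cx", "cy" (the principal point, pixels), "k1" (the pictures are not rectified: a ray, as slopes to the right and down, at radius r is drawn at 1 + k1 r^2 times it, then the intrinsics apply), "cam_to_world" (4x4, takes a point from camera to world coordinates). Camera axes: x right, y up, looking along -z (the intrinsics and any distortion apply to the point x, -y, -z); pixel columns grow to the right and rows downward; lengths in m; the calibration is good to about 2 mm. A picture is of the moment at which its call begins. There is no depth.
- sign_off(): hands the job in; it is judged then, once.
The state is a dict: "time_s": time; "qpos": joint angles; "joint_velocities": joint speeds; "effort": joint torques, N m; "tool_pos": TCP position; "tool_rot": TCP orientation; "force": force on the tool from outside, world axes, zero at the start; "wrist_torque": the same for the moment, N m; "grip_width": finger opening in m; "grasp_force": force on a finger pad.
Only numpy, scipy, OpenCV 4.12 (cv2) and the standard library are available. Lean on these libraries where they do the work, as an engineer would, in place of code of your own. Each camera call takes 0.05 s, during which the arm holds its last target. There are 200 camera calls.

## Working session

There is one attempt and no reset: what is moved stays moved. The work goes in short steps, Python scripts to look and compute and a tool call to move; the robot and the scene stay as the last step left them, time stands still between calls to the robot, and variables do not carry over. Pictures are saved under pics/ and viewed, at most 10 in all, crops included, and the job is handed in when it is done.

Besides the shell and the picture viewer there is one more tool, called after "Request:" by a JSON object that holds its "api" and its "payload". drive_tool: Moves the arm, as the interface text tells. Its arguments: {"type":"object","properties":{"rows":{"type":"array","items":{"type":"number"}},"grip_force":{"type":"number"}},"required":["rows"]}

```bash
ls; mkdir -p pics; cat > h.py <<'E'
import numpy as np, cv2
from cell import *
def cam(n):
    c=read_camera(n); h,w=c["color"].shape[:2]; f=h/2/np.tan(np.radians(c["fov_y"]/2))
    c["K"]=np.array([[f,0,c["cx"]],[0,f,c["cy"]],[0,0,1.]]); c["D"]=np.array([c["k1"],0,0,0.]); return c
def ray(c,uv,z):
    p=cv2.undistortPoints(np.array(uv,float).reshape(-1,1,2),c["K"],c["D"]).reshape(-1,2)
    M=np.array(c["cam_to_world"]); d=np.c_[p[:,0],-p[:,1],-np.ones(len(p))]@M[:3,:3].T; o=M[:3,3]
    return o+d*((z-o[2])/d[:,2])[:,None]
def proj(c,P):
    M=np.array(c["cam_to_world"]); q=(np.array(P,float)-M[:3,3])@M[:3,:3]
    q=q*[1,-1,-1]
    return cv2.projectPoints(q.reshape(-1,1,3),np.zeros(3),np.zeros(3),c["K"],c["D"])[0].reshape(-1,2)
E
python3 - <<'E'
from h import *
o=get_obs(); print({k:np.round(v,3) for k,v in o.items()}, tcp_to_tips)
for n in("scene","top"):
    c=cam(n); cv2.imwrite(f"pics/{n}0.png",c["color"]); print(n,c["fov_y"],c["cx"],c["cy"],c["k1"],np.round(c["cam_to_world"],3).tolist())
E
```

```text
pics
{'time_s': np.float64(0.0), 'qpos': array([73.287, 18.44 , -4.016, 83.177,  1.295, 78.54 , -3.262]), 'joint_velocities': array([ 0.064,  0.045, -0.011, -0.048, -0.014, -0.02 , -0.004]), 'effort': array([ 0.0000e+00, -4.9129e+01, -4.0400e-01, -3.1253e+01, -6.4000e-02,
        4.4000e-02,  0.0000e+00]), 'tool_pos': array([ 0.196, -0.62 ,  0.404]), 'tool_rot': array([-1.79888e+02,  5.00000e-03,  1.75210e+01]), 'force': array([-0.124, -0.043,  0.153]), 'wrist_torque': array([ 0.045, -0.028, -0.042]), 'grasp_force': np.float64(0.0), 'grip_width': np.float64(0.087)} 0.1822
scene 46.61547343325117 254.62451960686067 191.91868932098987 -0.02431343380302865 [[0.224, -0.829, 0.513, 1.158], [0.974, 0.182, -0.132, -0.161], [0.016, 0.529, 0.848, 1.244], [0.0, 0.0, 0.0, 1.0]]
top 54.51788234531223 259.4666598972038 185.5336527247277 -0.006403305319472941 [[0.026, 0.997, -0.068, 0.383], [-1.0, 0.026, 0.013, 0.014], [0.015, 0.068, 0.998, 1.171], [0.0, 0.0, 0.0, 1.0]]
```

View pics/scene0.png

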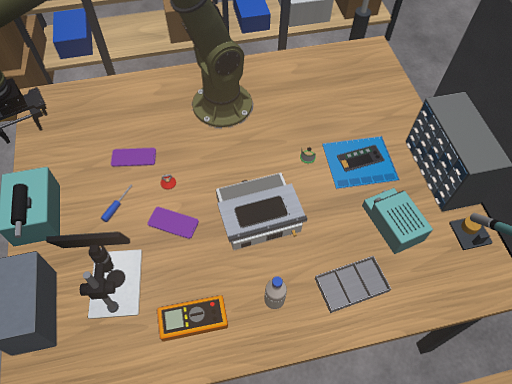

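View pics/top0.png

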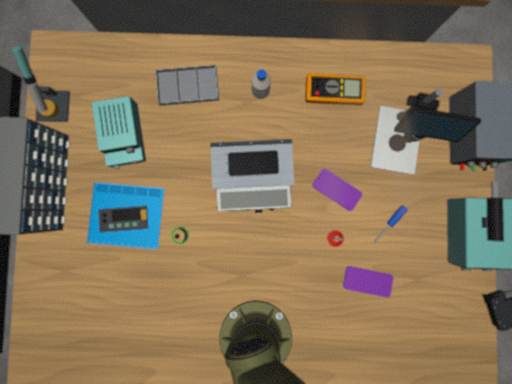

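The scene view shows the separator at (262,210), with the microscope to its left at (105,270). In the top view the separator is at (252,175) and the screen is the black slab at (253,163). The microscope at (415,125) is to the right, so it stands on the -y side. The other candidates are two purple slabs at (337,189) and (368,281), which are ruled out by colour, and the phone on the blue mat at (123,218). I'll confirm with an enlarged crop.

```bash
python3 - <<'E'
import cv2
a=cv2.imread("pics/top0.png")[130:220,200:305]; cv2.imwrite("pics/topc.png",cv2.resize(a,None,fx=6.5,fy=6.5,interpolation=cv2.INTER_CUBIC))
a=cv2.imread("pics/scene0.png")[165:255,205:315]; cv2.imwrite("pics/scenec.png",cv2.resize(a,None,fx=6.5,fy=6.5,interpolation=cv2.INTER_CUBIC))
E
```

```text
(no output)
```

View pics/topc.png

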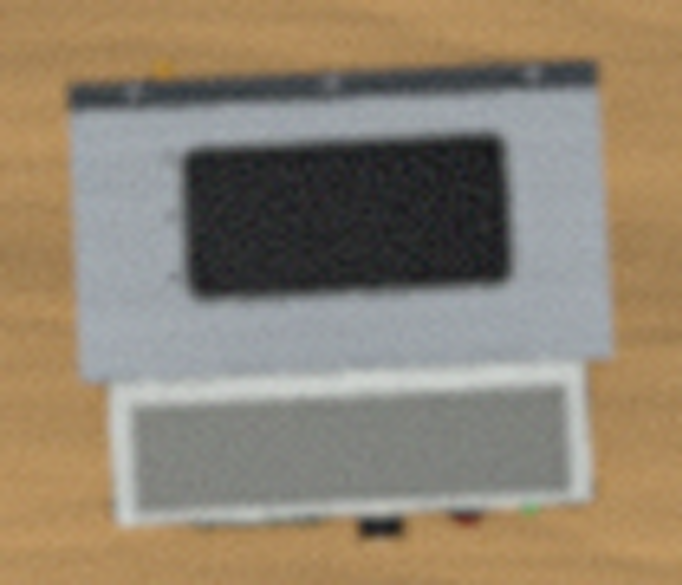

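View pics/scenec.png

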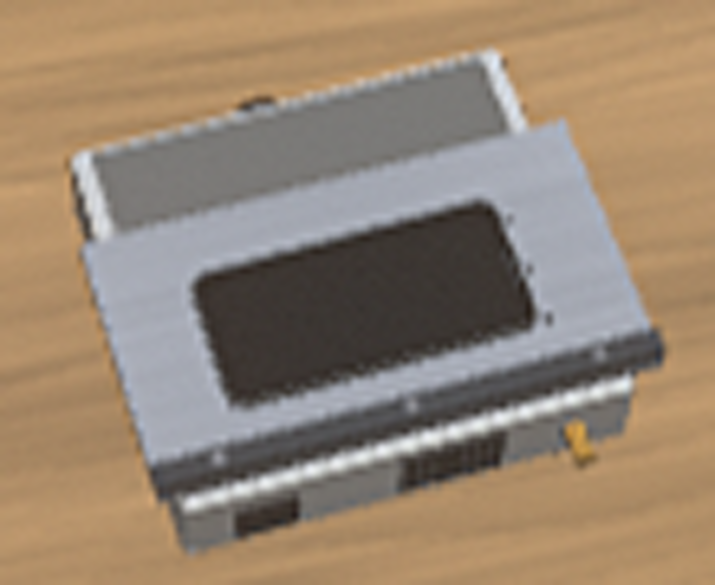

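The crop confirms a black slab with a thin rim on the platform. The dark guide bar is at the rear (+x, top of the crop), and the screen lies near it and slightly askew. I'll fit both poses to the corners.

```bash
cat > fit.py <<'E'
from h import *
from scipy.optimize import least_squares
def T(p,L): 
    c,s=np.cos(p[2]),np.sin(p[2]); L=np.array(L,float)
    return np.c_[p[0]+c*L[:,0]-s*L[:,1],p[1]+s*L[:,0]+c*L[:,1],L[:,2]]
def px(q,off): return (np.array(q,float)+.5)/6.5-.5+off
def fit(obs,x0):
    r=lambda p: np.concatenate([(proj(c,T(p,L))-uv).ravel() for c,L,uv in obs])
    s=least_squares(r,x0,loss="soft_l1"); return s.x,r(s.x).reshape(-1,2)
E
python3 - <<'E'
from fit import *
t,s=cam("top"),cam("scene")
SL=[[-.035,.12,.082],[-.035,-.12,.082],[.1,-.12,.09],[.1,.12,.09],[.088,.12,.09],[.088,-.12,.09]]
tu=px([(82,381),(613,356),(597,62),(70,87),(73,107),(599,85)],(200,130))
su=px([(566,121),(85,245)],(205,165))
CL=[[.036,.075,.088],[.036,-.075,.088],[-.036,-.075,.088],[-.036,.075,.088]]
tc=px([(184,151),(503,135),(512,280),(192,298)],(200,130))
sc=px([(537,322),(232,410),(193,272),(495,197)],(205,165))
for nm,L,a,b,M in(("sep",SL,tu,su,SL[:2]),("scr",CL,tc,sc,CL)):
    for ob in([(t,L,a)],[(s,M,b)],[(t,L,a),(s,M,b)]):
        x,r=fit(ob,[.55,0,0]); print(nm,np.round(x,4),np.round(r,1).tolist())
    if nm=="sep": sep=x
c,sn=np.cos(sep[2]),np.sin(sep[2]); d=x-sep
print("scr in sep",c*d[0]+sn*d[1],-sn*d[0]+c*d[1],d[2])
for uv,n in(((415,140),"microscope base top"),((337,189),"purple"),((335,238),"cup"),((261,85),"bottle")): print(n,ray(t,[uv],.02))
print("mic corners",ray(t,[(380,107),(372,165),(415,173),(421,110)],.02)[:,:2].round(3).tolist())
E
```

```text
sep [0.4895 0.0206 0.0729] [[-0.0, 0.3], [0.1, 0.3], [0.4, -0.4], [-0.3, -0.7], [-0.6, 0.3], [0.3, 0.1]]
sep [0.4929 0.0231 0.0782] [[0.3, -0.1], [-0.3, 0.1]]
sep [0.4901 0.0212 0.0715] [[-0.2, -0.0], [-0.1, 0.1], [0.3, -0.6], [-0.4, -1.0], [-0.7, 0.0], [0.2, -0.1], [-0.4, -0.6], [-1.1, -0.8]]
scr [0.524  0.0201 0.0843] [[-1.1, -0.8], [1.0, -1.2], [1.1, 0.9], [-1.0, 1.0]]
scr [0.5268 0.0217 0.0724] [[1.4, 0.3], [-0.2, -0.4], [-0.9, 0.3], [0.1, -0.3]]
scr [0.5257 0.0211 0.0767] [[-1.3, -1.6], [0.7, -1.6], [0.7, 0.5], [-1.4, 0.3], [1.1, -0.1], [-0.4, -0.6], [-1.2, 0.1], [-0.3, -0.6]]
scr in sep 0.03540952514105517 -0.002612737377573565 0.005148457732393502
microscope base top [[ 0.61882453 -0.4865567   0.02      ]]
purple [[ 0.45793336 -0.24202493  0.02      ]]
cup [[ 0.30672167 -0.23758849  0.02      ]]
bottle [[0.78041088 0.00219485 0.02      ]]
mic corners [[0.721, -0.376], [0.536, -0.351], [0.514, -0.486], [0.715, -0.506]]
```

The screen is at separator (x 35, y -3) mm and nearly parallel. It has to move about +17 mm in x and -92 mm in y, since the microscope is on -y. First I'll rise, turn the tool so its y runs along separator x, and half-close the fingers to make a two-point pusher.

Request:
{"api": "drive_tool", "payload": {"rows": [0,0,-0.02,0,0,-0.167,-0.4,0,0,-0.02,0,0,-0.167,-0.4,0,0,-0.02,0,0,-0.167,-0.4,0,0,-0.02,0,0,-0.167,-0.4,0,0,-0.02,0,0,-0.167,-0.4], "grip_force": 10}}

```text
time_s: 0.82
tool_pos: [0.1956, -0.6198, 0.5051]
tool_rot: [-180.0, -0.0, 65.7]
force: [0.2, -0.6, 0.1]
grip_width: 0.0445
grasp_force: 0.0
```

Request:
{"api": "drive_tool", "payload": {"rows": [0,0,0,0,0,-0.167,-0.4,0,0,0,0,0,-0.167,-0.4,0,0,0,0,0,-0.167,-0.4,0,0,0,0,0,0,-0.4,0,0,0,0,0,0,-0.4]}}

```text
time_s: 1.45
tool_pos: [0.1956, -0.6199, 0.5046]
tool_rot: [-180.0, -0.0, 93.9]
force: [-0.4, -0.1, -0.6]
grip_width: 0.0261
grasp_force: 0.0
```

Request:
{"api": "drive_tool", "payload": {"rows": [0.045,0.04,0,0,0,-0.004,-0.4,0.045,0.04,0,0,0,0,-0.4,0.045,0.04,0,0,0,0,-0.4,0.045,0.04,0,0,0,0,-0.4,0.045,0.04,0,0,0,0,-0.4]}}

```text
time_s: 2.08
tool_pos: [0.3794, -0.3788, 0.505]
tool_rot: [180.0, 0.0, 94.2]
force: [1.0, -0.3, -0.0]
grip_width: 0.0261
grasp_force: 0.0
```

Request:
{"api": "drive_tool", "payload": {"rows": [0.055,0.025,0,0,0,0,-0.4,0.055,0.025,0,0,0,0,-0.4,0.055,0.025,0,0,0,0,-0.4,0.055,0.025,0,0,0,0,-0.4,0.055,0.025,0,0,0,0,-0.4]}}

```text
time_s: 2.7
tool_pos: [0.4827, -0.095, 0.5051]
tool_rot: [180.0, 0.1, 94.2]
force: [1.7, -1.0, 0.1]
grip_width: 0.0264
grasp_force: 0.0
```

Request:
{"api": "drive_tool", "payload": {"rows": [0.045,0.01,0,0,0,0,-0.4,0.045,0.01,0,0,0,0,-0.4,0.045,0.01,0,0,0,0,-0.4,0.045,0.01,0,0,0,0,-0.4,0.045,0.01,0,0,0,0,-0.4]}}

```text
time_s: 3.32
tool_pos: [0.5154, 0.1325, 0.505]
tool_rot: [179.9, 0.0, 94.1]
force: [0.6, 1.0, 0.1]
grip_width: 0.0259
grasp_force: 0.0
```

```bash
cat >> fit.py <<'E'
SEP=np.array([.490,.021,.0725])
def tosep(p):
    c,s=np.cos(SEP[2]),np.sin(SEP[2]); d=np.array(p[:2])-SEP[:2]; return np.array([c*d[0]+s*d[1],-s*d[0]+c*d[1]])
def where():
    o=get_obs(); return np.r_[tosep(o["tool_pos"]),o["tool_pos"][2]-tcp_to_tips].round(4),o["tool_rot"].round(2),o["force"].round(1),o["time_s"]
E
python3 -c "
from fit import *
print(where())"
```

```text
(array([0.0334, 0.1094, 0.3228]), array([1.7995e+02, 4.0000e-02, 9.4130e+01]), array([0.6, 1. , 0.1]), 3.325)
```

Request:
{"api": "drive_tool", "payload": {"rows": [-0.005,0.002,0.05,0,0,0,-0.4,0,0,0.06,0,0,0,-0.4,0,0,0.06,0,0,0,-0.4,0,0,0.04,0,0,0,-0.4,0,0,0,0,0,0,-0.4]}}

```text
time_s: 3.95
tool_pos: [0.5165, 0.1257, 0.2921]
tool_rot: [-179.6, 0.0, 94.2]
force: [0.6, -0.4, 0.5]
grip_width: 0.0259
grasp_force: 0.0
```

```bash
python3 -c "
from fit import *
print(where())
t=cam('scene'); cv2.imwrite('pics/s1.png',cv2.resize(t['color'][140:260,200:320],None,fx=5,fy=5,interpolation=2))"
```

```text
(array([0.034 , 0.1025, 0.1099]), array([-179.63,    0.  ,   94.24]), array([ 0.6, -0.4,  0.5]), 3.95)
```

View pics/s1.png

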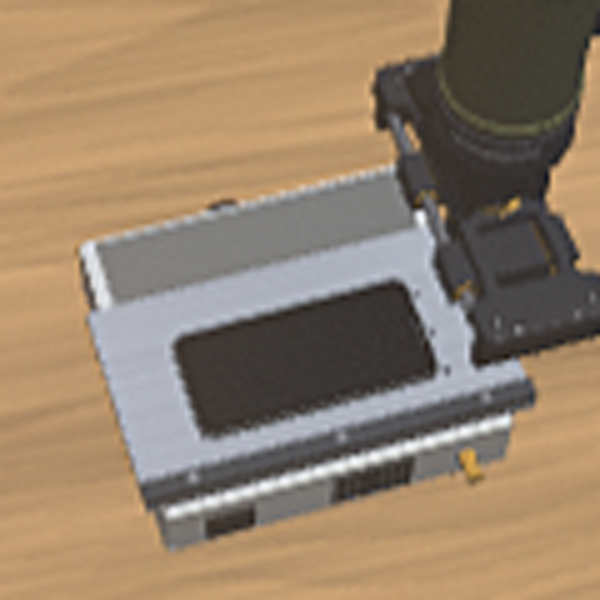

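The gripper is over the platform's +y end, around (500,250) in the crop, and clear of the screen (edge at 435,370). Next is a careful descent.

Request:
{"api": "drive_tool", "payload": {"rows": [0.0,0.001,0.008,0,0,0,-0.4,0,0,0.006,0,0,0,-0.4,0,0,0.004,0,0,0,-0.4,0,0,0,0,0,0,-0.4,0,0,0,0,0,0,-0.4]}}

```text
time_s: 4.62
tool_pos: [0.5189, 0.1263, 0.2769]
tool_rot: [180.0, 0.0, 94.3]
force: [-0.0, -0.8, 0.0]
grip_width: 0.0263
grasp_force: 0.0
```

```bash
python3 -c "
from fit import *
print(where())"
```

```text
(array([0.0365, 0.103 , 0.0947]), array([179.98,   0.  ,  94.29]), array([-0. , -0.8,  0. ]), 4.625)
```

Tips at 94.7 mm; 10 mm more gives 84.7 mm.

Request:
{"api": "drive_tool", "payload": {"rows": [0.0,-0.001,0.004,0,0,0.002,-0.4,0,0,0.003,0,0,0,-0.4,0,0,0.003,0,0,0,-0.4,0,0,0,0,0,0,-0.4,0,0,0,0,0,0,-0.4]}}

```text
time_s: 5.25
tool_pos: [0.5179, 0.1263, 0.2667]
tool_rot: [-180.0, -0.0, 94.2]
force: [-0.4, 0.1, 0.3]
grip_width: 0.0261
grasp_force: 0.0
```

```bash
python3 -c "
from fit import *
print(where())"
```

```text
(array([0.0354, 0.103 , 0.0845]), array([-180.  ,   -0.  ,   94.18]), array([-0.4,  0.1,  0.3]), 5.25)
```

Request:
{"api": "drive_tool", "payload": {"rows": [-0.004,0,0,0,0,0,-0.4,-0.004,0,0,0,0,0,-0.4,-0.004,0,0,0,0,0,-0.4,-0.002,0,0,0,0,0,-0.4,-0.002,0,0,0,0,0,-0.4]}}

```text
time_s: 5.88
tool_pos: [0.519, 0.1101, 0.2667]
tool_rot: [180.0, 0.0, 94.2]
force: [0.7, 0.5, 0.1]
grip_width: 0.026
grasp_force: 0.0
```

Request:
{"api": "drive_tool", "payload": {"rows": [-0.002,0,0,0,0,0,-0.4,-0.002,0,0,0,0,0,-0.4,-0.003,0,0,0,0,0,-0.4,-0.003,0,0,0,0,0,-0.4,-0.004,0,0,0,0,0,-0.4]}}

```text
time_s: 6.5
tool_pos: [0.52, 0.0962, 0.2667]
tool_rot: [-180.0, -0.0, 94.2]
force: [-0.3, 1.3, -0.4]
grip_width: 0.0259
grasp_force: 0.3
```

Request:
{"api": "drive_tool", "payload": {"rows": [-0.004,0,0,0,0,0,-0.4,-0.004,0,0,0,0,0,-0.4,-0.004,0,0,0,0,0,-0.4,-0.004,0,0,0,0,0,-0.4,-0.004,0,0,0,0,0,-0.4]}}

```text
time_s: 7.12
tool_pos: [0.5215, 0.0761, 0.2667]
tool_rot: [-180.0, 0.0, 94.2]
force: [-0.0, 0.1, 0.5]
grip_width: 0.0262
grasp_force: 0.3
```

```bash
python3 -c "
from fit import *
print(where())"
```

```text
(array([0.0354, 0.0527, 0.0845]), array([-180.  ,    0.  ,   94.18]), array([-0. ,  0.1,  0.5]), 7.125)
```

Request:
{"api": "drive_tool", "payload": {"rows": [-0.005,0,0,0,0,0,-0.4,-0.005,0,0,0,0,0,-0.4,-0.005,0,0,0,0,0,-0.4,-0.005,0,0,0,0,0,-0.4,-0.005,0,0,0,0,0,-0.4]}}

```text
time_s: 7.75
tool_pos: [0.5233, 0.051, 0.2667]
tool_rot: [-180.0, 0.0, 94.2]
force: [0.9, -0.2, -0.4]
grip_width: 0.0263
grasp_force: 0.3
```

Request:
{"api": "drive_tool", "payload": {"rows": [-0.005,0,0,0,0,0,-0.4,-0.005,0,0,0,0,0,-0.4,-0.005,0,0,0,0,0,-0.4,-0.003,0,0,0,0,0,-0.4,-0.002,0,0,0,0,0,-0.4]}}

```text
time_s: 8.38
tool_pos: [0.5248, 0.0313, 0.2667]
tool_rot: [180.0, 0.0, 94.2]
force: [0.4, 0.7, -0.1]
grip_width: 0.026
grasp_force: 0.3
```

```bash
python3 -c "
from fit import *
print(where())
t=cam('scene'); cv2.imwrite('pics/s2.png',cv2.resize(t['color'][165:255,205:315],None,fx=6.5,fy=6.5,interpolation=2))"
```

```text
(array([0.0354, 0.0077, 0.0845]), array([180.  ,   0.  ,  94.18]), array([ 0.4,  0.7, -0.1]), 8.375)
```

View pics/s2.png

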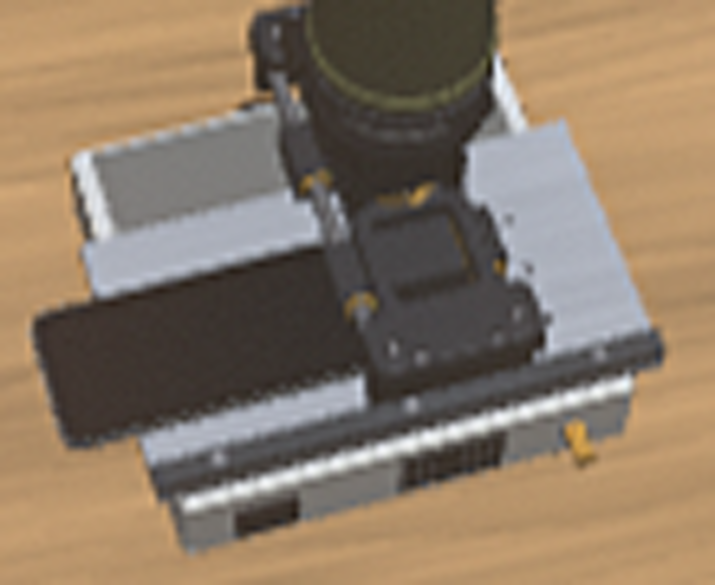

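The screen is sliding straight. Its leading corners are now near (32,318) and (70,448) in the crop, already past the platform end. I'll check the amount.

```bash
python3 -c "
from fit import *
s=cam('scene')
for P in([(33,317),(69,449)],[(193,272),(232,410)],): print([tosep(p).round(4) for p in ray(s,px(P,(205,165)),.088)])
print([tosep(p).round(4) for p in ray(s,px([(85,245),(566,121)],(205,165)),.082)])"
```

```text
[array([ 0.0024, -0.1504]), array([ 0.0721, -0.1514])]
[array([ 0.0004, -0.0741]), array([ 0.0741, -0.0767])]
[array([-0.0313, -0.1175]), array([-0.0324,  0.1207])]
```

Request:
{"api": "drive_tool", "payload": {"rows": [-0.004,0,0,0,0,0,-0.4,-0.004,0,0,0,0,0,-0.4,-0.004,0,0,0,0,0,-0.4,-0.003,0,0,0,0,0,-0.4,-0.003,0,0,0,0,0,-0.4]}}

```text
time_s: 9.1
tool_pos: [0.5261, 0.0133, 0.2667]
tool_rot: [-180.0, 0.0, 94.2]
force: [0.0, 0.2, 0.5]
grip_width: 0.0269
grasp_force: 0.3
```

Request:
{"api": "drive_tool", "payload": {"rows": [0.004,0,0,0,0,0,-0.4,0.008,0,0,0,0,0,-0.4,0.008,0,-0.01,0,0,0,-0.4,0,0,-0.03,0,0,0,-0.4,0,0,-0.03,0,0,0,-0.4]}}

```text
time_s: 9.72
tool_pos: [0.5245, 0.0346, 0.3381]
tool_rot: [180.0, -0.0, 94.3]
force: [0.7, 0.2, 0.4]
grip_width: 0.026
grasp_force: 0.0
```

```bash
python3 -c "
from fit import *
print(where())"
```

```text
(array([0.0354, 0.0111, 0.1559]), array([ 1.7999e+02, -1.0000e-02,  9.4280e+01]), array([0.7, 0.2, 0.4]), 9.725)
```

Request:
{"api": "drive_tool", "payload": {"rows": [-0.021,-0.0125,0,0,0,0,0,-0.021,-0.0125,0,0,0,0,0.6,-0.021,-0.0125,0,0,0,0,0.6,-0.021,-0.0125,0,0,0,0,0.6,-0.021,-0.0125,0,0,0,0,0.6]}}

```text
time_s: 10.35
tool_pos: [0.4698, -0.0755, 0.3375]
tool_rot: [180.0, 0.0, 94.3]
force: [-0.3, -0.6, -0.2]
grip_width: 0.0659
grasp_force: 0.0
```

Request:
{"api": "drive_tool", "payload": {"rows": [0,0,0,0,0,0.175,0.6,0,0,0,0,0,0.175,0.6,0,0,0,0,0,0.175,0.6,0,0,0,0,0,0.175,0.6,0,0,0,0,0,0.175,0.6]}}

```text
time_s: 10.98
tool_pos: [0.4702, -0.0748, 0.3374]
tool_rot: [180.0, -0.0, 43.8]
force: [-1.3, -0.6, -0.6]
grip_width: 0.0695
grasp_force: 0.0
```

Request:
{"api": "drive_tool", "payload": {"rows": [0,0,0,0,0,0.175,0.6,0,0,0,0,0,0.175,0.6,0,0,0,0,0,0.175,0.6,0,0,0,0,0,0.173,0.6,0,0,0,0,0,0,0.6]}}

```text
time_s: 11.6
tool_pos: [0.4701, -0.0749, 0.3374]
tool_rot: [180.0, -0.0, 4.2]
force: [0.3, -0.8, -0.4]
grip_width: 0.0698
grasp_force: 0.0
```

```bash
python3 -c "
from fit import *
print(where(),get_obs()['qpos'].round(0))
t=cam('scene'); cv2.imwrite('pics/s3.png',cv2.resize(t['color'][145:255,190:315],None,fx=5,fy=5,interpolation=2))"
```

```text
(array([-0.0268, -0.0943,  0.1552]), array([ 1.7997e+02, -4.0000e-02,  4.2400e+00]), array([ 0.3, -0.8, -0.4]), 11.6) [ 51.   2. -46. 111.   1.  68. -81.]
```

View pics/s3.png

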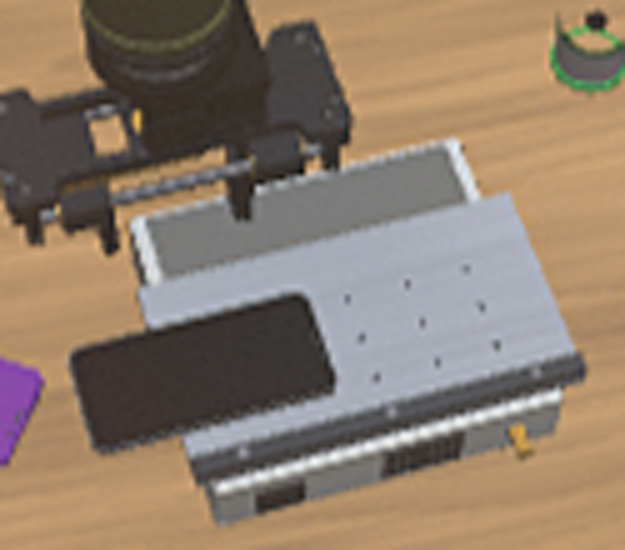

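The screen now sticks out on the microscope side. Its corners are near (71,352), (97,452), (335,387) and (305,292), with a small gap to the bar. The gripper is open in front of the screen's long edge, so I'll measure and descend.

```bash
python3 -c "
from fit import *
s=cam('scene')
uv=(np.array([(71,352),(97,452),(335,387),(305,292)])+.5)/5-.5+[190,145]
x,r=fit([(s,[[-.036,-.075,.088],[.036,-.075,.088],[.036,.075,.088],[-.036,.075,.088]],uv)],[.54,-.07,.07]); print(tosep(x),x[2]-SEP[2],r.round(1).tolist())"
```

```text
[ 0.03652767 -0.09650279] 0.0033141255303590356 [[-1.3, -0.3], [-0.5, 0.6], [1.6, 0.3], [0.4, -0.9]]
```

Request:
{"api": "drive_tool", "payload": {"rows": [0,0,0.02,0,0,0,0.6,0,0,0.02,0,0,0,0.6,0,0,0.01,0,0,0,0.6,0,0,0.01,0,0,0,0.6,0,0,0,0,0,0,0.6]}}

```text
time_s: 12.32
tool_pos: [0.4698, -0.0757, 0.2763]
tool_rot: [-180.0, 0.1, 4.1]
force: [0.6, -0.0, -0.3]
grip_width: 0.0699
grasp_force: 0.0
```

```bash
python3 -c "
from fit import *
print(where())"
```

```text
(array([-0.0272, -0.095 ,  0.0941]), array([-1.7997e+02,  5.0000e-02,  4.1000e+00]), array([ 0.6, -0. , -0.3]), 12.325)
```

Request:
{"api": "drive_tool", "payload": {"rows": [0,0,0.004,0,0,0,0.6,0,0,0.003,0,0,0,0.6,0,0,0.0025,0,0,0,0.6,0,0,0,0,0,0,0.6,0,0,0,0,0,0,0.6]}}

```text
time_s: 12.95
tool_pos: [0.47, -0.0758, 0.2673]
tool_rot: [180.0, -0.0, 4.1]
force: [-0.5, -0.8, 0.0]
grip_width: 0.0695
grasp_force: 0.0
```

Request:
{"api": "drive_tool", "payload": {"rows": [0.003,0,0,0,0,0,0.6,0.003,0,0,0,0,0,0.6,0.003,0,0,0,0,0,0.6,0.003,0,0,0,0,0,0.6,0.002,0,0,0,0,0,0.6]}}

```text
time_s: 13.58
tool_pos: [0.4841, -0.0748, 0.2672]
tool_rot: [-180.0, 0.0, 4.1]
force: [0.2, 1.0, -0.0]
grip_width: 0.0696
grasp_force: 0.0
```

Request:
{"api": "drive_tool", "payload": {"rows": [0.002,0,0,0,0,0,0.6,0.002,0,0,0,0,0,0.6,0.002,0,0,0,0,0,0.6,0.002,0,0,0,0,0,0.6,0.002,0,0,0,0,0,0.6]}}

```text
time_s: 14.2
tool_pos: [0.494, -0.0741, 0.2672]
tool_rot: [180.0, -0.0, 4.1]
force: [-0.1, -0.6, 0.4]
grip_width: 0.0694
grasp_force: 0.2
```

```bash
python3 -c "
from fit import *
print(where())"
```

```text
(array([-0.0029, -0.0952,  0.085 ]), array([180.  ,  -0.  ,   4.05]), array([-0.1, -0.6,  0.4]), 14.2)
```

Request:
{"api": "drive_tool", "payload": {"rows": [0.0015,0,0,0,0,0,0.6,0.0015,0,0,0,0,0,0.6,0.001,0,0,0,0,0,0.6,0.001,0,0,0,0,0,0.6,0.001,0,0,0,0,0,0.6]}}

```text
time_s: 14.82
tool_pos: [0.4999, -0.0737, 0.2672]
tool_rot: [180.0, 0.0, 4.1]
force: [-0.5, -0.4, 0.7]
grip_width: 0.0698
grasp_force: 0.2
```

Request:
{"api": "drive_tool", "payload": {"rows": [0.0005,0,0,0,0,0,0.6,0.0005,0,0,0,0,0,0.6,0.0005,0,0,0,0,0,0.6]}}

```text
time_s: 15.2
tool_pos: [0.5014, -0.0736, 0.2672]
tool_rot: [180.0, 0.0, 4.1]
force: [-0.3, -0.1, -0.0]
grip_width: 0.0697
grasp_force: 0.2
```

Request:
{"api": "drive_tool", "payload": {"rows": [0.0005,0,0,0,0,0,0.6,0.0005,0,0,0,0,0,0.6]}}

```text
time_s: 15.45
tool_pos: [0.5024, -0.0735, 0.2672]
tool_rot: [180.0, -0.0, 4.1]
force: [-0.4, 0.3, 0.6]
grip_width: 0.0696
grasp_force: 0.2
```

Request:
{"api": "drive_tool", "payload": {"rows": [0.0004,0,0,0,0,0,0.6]}}

```text
time_s: 15.58
tool_pos: [0.5028, -0.0735, 0.2672]
tool_rot: [180.0, 0.0, 4.1]
force: [-0.4, 0.6, 0.6]
grip_width: 0.0701
grasp_force: 0.2
```

Request:
{"api": "drive_tool", "payload": {"rows": [0.0004,0,0,0,0,0,0.6]}}

```text
time_s: 15.7
tool_pos: [0.5031, -0.0735, 0.2672]
tool_rot: [180.0, 0.0, 4.1]
force: [-1.0, -0.2, 0.6]
grip_width: 0.0693
grasp_force: 0.7
```

```bash
python3 -c "
from fit import *
print(where())
t=cam('scene'); cv2.imwrite('pics/s4.png',cv2.resize(t['color'][185:255,200:315],None,fx=6.5,fy=6.5,interpolation=2))"
```

```text
(array([ 0.0062, -0.0952,  0.085 ]), array([1.80e+02, 3.00e-02, 4.06e+00]), array([-1. , -0.2,  0.6]), 15.7)
```

View pics/s4.png

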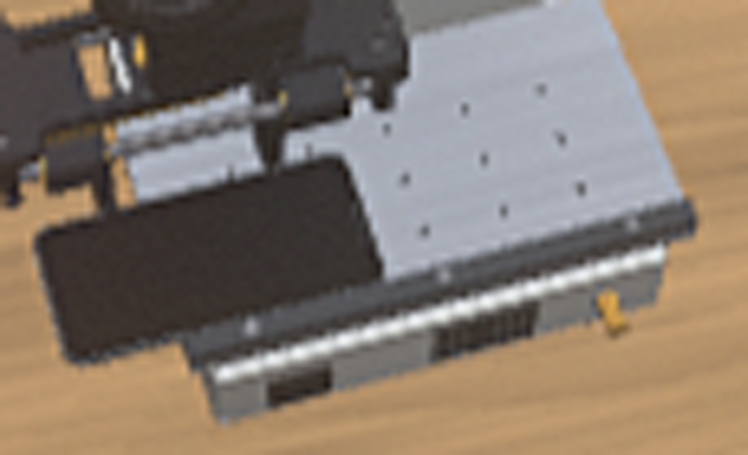

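The screen's rear edge now meets the bar, from about (190,335) to (383,278). The contact force has begun to rise, so I'll take one more small step to confirm.

Request:
{"api": "drive_tool", "payload": {"rows": [0.0004,0,0,0,0,0,0.6,0,0,0,0,0,0,0.6]}}

```text
time_s: 16.0
tool_pos: [0.5033, -0.0735, 0.2671]
tool_rot: [180.0, 0.1, 4.1]
force: [-4.0, 0.2, 1.7]
grip_width: 0.0696
grasp_force: 1.4
```

The force has risen to 4 N, so the screen is flush against the bar. Now I back off and lift.

Request:
{"api": "drive_tool", "payload": {"rows": [-0.003,0,0,0,0,0,0.6,-0.006,0,0,0,0,0,0.6,-0.01,0,0,0,0,0,0.6,-0.01,0,-0.02,0,0,0,0.6,0,0,-0.04,0,0,0,0.6]}}

```text
time_s: 16.62
tool_pos: [0.4727, -0.0756, 0.3263]
tool_rot: [-179.9, 0.2, 4.0]
force: [0.6, -0.2, 0.9]
grip_width: 0.0697
grasp_force: 0.0
```

Request:
{"api": "drive_tool", "payload": {"rows": [0,0,-0.05,0,0,0,0.6,0,0,-0.05,0,0,0,0.6,-0.01,0,-0.04,0,0,0,0.6,-0.01,0,0,0,0,0,0.6,0,0,0,0,0,0,0.6]}}

```text
time_s: 17.25
tool_pos: [0.4537, -0.0769, 0.4665]
tool_rot: [179.9, 0.1, 4.0]
force: [-0.4, -0.2, -0.4]
grip_width: 0.0695
grasp_force: 0.0
```

```bash
python3 -c "
from fit import *
print(where())
t=cam('scene'); cv2.imwrite('pics/s5.png',cv2.resize(t['color'][185:255,200:315],None,fx=6.5,fy=6.5,interpolation=2))"
```

```text
(array([-0.0433, -0.095 ,  0.2843]), array([1.7993e+02, 5.0000e-02, 4.0000e+00]), array([-0.4, -0.2, -0.4]), 17.25)
```

View pics/s5.png

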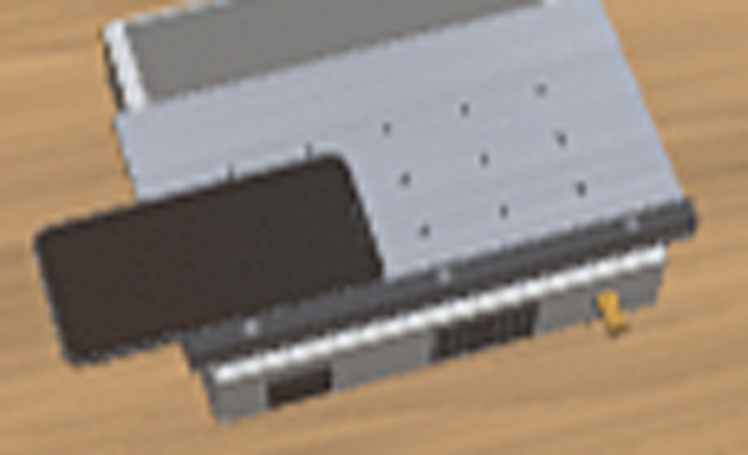

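The screen lies flush along the bar. Its corners are at (38,235), (67,363), (386,277) and (346,153), with the left part over the platform end. I'll do a numeric check, then sign off if it is good.

```bash
python3 -c "
from fit import *
s=cam('scene')
uv=px([(38,235),(67,363),(386,277),(346,153)],(200,185))
x,r=fit([(s,[[-.036,-.075,.088],[.036,-.075,.088],[.036,.075,.088],[-.036,.075,.088]],uv)],[.54,-.07,.07]); p=tosep(x); a=x[2]-SEP[2]; print(p,a,r.round(1).tolist())
if abs(p[1]+.095)<.009 and abs(p[0]-.052)<.005 and abs(a)<.03: print(sign_off())"
```

```text
[ 0.05509389 -0.09670515] -0.002269055859758562 [[-1.4, -0.9], [0.0, 0.7], [1.1, 0.7], [0.1, -0.8]]
the job is handed in; nothing more can be done
None
```

The job is handed in: the screen lies flush along the guide bar and sticks out about 51 mm over the microscope-side end of the platform, with about 4 N measured on the tool at contact with the bar; I did not see the judge's verdict.

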